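# Rack of oiled samples through the sprung gate into the drying box

## Robot

A 6-joint arm with a two-finger parallel gripper is mounted at the origin on the work surface. World frame = base frame: x ahead of the robot, y to its left, z up, the work surface at z = 0. Lengths are in m, angles in rad, forces in N, time in s.
With the tool pointing down it reaches from about 0.375 to 0.9 m from the base axis. Payload 3.1 kg.
Tool frame: the origin (TCP) lies between the finger pads; the fingertips stand 22 mm ahead of it and the grasp point (between the pads) lies 3 mm ahead of it (env.finger_overhang is the distance from the TCP to the fingertips, in m); z points along the fingers, y is the line along which they close (so a half turn about z gives the same grasp; the last joint's range is limited). The gripper opens to 87 mm and grips with 3 to 60 N. Pads are 19 mm wide; open, the fingers measure 117 mm over their backs; the gripper's body (75 mm by 190 mm) begins 51 mm behind the grasp point.
Start: joints at [-1.286, 0.527, 1.433, -0, 1.181, -0.178], TCP at [0.279, -0.559, 0.209] pointing down, gripper open.
Joint ranges: [-3.08, 3.08], [-0.75, 2.2], [0.22, 2.44], [-1.43, 4.57], [0, 2.65], [-2.85, 2.85]. Speed limits (rad/s): [2.79, 2.79, 3.14, 3.14, 3.14, 3.14].

## Interface

Orientations are given as a rotation vector (axis times angle).
In Python, from plant import status, viewer, hand_in, env gives the robot as it stands.
- The arm moves only by the tool play_rows, never from a script. Its arguments are lists of equal length, an entry for each row: "travel": the shift along the tool's x, y, z each as a share of 0.12 m, from -1 to 1, a list of three; "rot": the turn, a rotation vector about the tool's x, y, z each as a share of 120 degrees, from -1 to 1, a list of three; "hand": the closure, from 0 (fully open) to 1 (shut). In form: {"travel": [[dx, dy, dz], ...], "rot": [[ax, ay, az], ...], "hand": [hand, ...]}. A call has 1 to 12 rows; each row is the pose to reach, as a shift and turn from the pose commanded when the call began, along the tool's axes at that moment; what a row does not reach only later rows make up. A row lasts 1/12 s, in which the tool goes at most 41.7 mm and 7.16 degrees, less where a joint would pass 70% of its speed; a pose out of reach is approached as far as the arm can. A call with a number of a shift or a turn outside -1 to 1 is refused whole. A call with a gripper value outside its range is refused whole. The fingers move at their own pace and stop on an object; "force" is the grip in N (left out, the last holds). Time passes only in rows, so rows that repeat a pose let the fingers close. It gives the time, the measured TCP pose, the force, the opening and the grip force at its end, in the units of the state.
- status.state(): the state, without advancing time (a new reading comes with each control period).
- viewer.capture(name): name is "scene" or "top"; returns (picture, depth): 384x512x3 uint8, red, green, blue; 384x512 float32, m along the optical axis (not along the pixel's ray), 0 where there is no reading.
- viewer.get_calibration(name): a dict with "vfov" (degrees; the focal length in pixels is half the picture's height over the tangent of half this angle, whatever the lens; pixels are square), "cx", "cy" (the principal point, pixels), "extrinsics" (4x4, takes a point from world to camera coordinates). Camera axes: x right, y down, z forward; pixel columns grow to the right and rows downward; lengths in m; the calibration is good to about 2 mm. A picture is of the moment at which its call begins. get_calibration takes no time and is no camera call.
- hand_in(): hands the job in; it is judged then, once.
Trained networks look in the newest picture that a camera, given by its name, has taken for a name from the list of things; names that differ only in an ending like _2 or _b are one class to them, and where a whole thing is asked for, a point or a joint stands for the part that bears it (a point fixed in the world has none). Each returns a list of dicts, best first, with "confidence" (0 to 1); they miss things now and then, are a little off and sometimes report something else, mostly with a low value. They report only what shows in the picture. A call takes as long as a camera call. They do not tell look-alikes from the thing itself.
- viewer.spot_in(camera, name): "rect" ([centre column, centre row, width, height] in pixels, round what is visible of it).
- viewer.tip_of(camera, name): "xy" ([column, row] in pixels: a listed point, or the origin of a listed thing).
The state is a dict: "time": time; "joint_positions": joint angles; "joint_velocities": joint speeds; "effort": joint torques, N m; "tcp_pos": TCP position; "tcp_rot": TCP orientation; "ft_force": force on the tool from outside, world axes, zero at the start; "wrist_torque": the same for the moment, N m; "opening": finger opening in m; "gripper_force": force on a finger pad.
Only numpy, scipy, OpenCV 4.12 (cv2) and the standard library are available. Lean on these libraries where they do the work, as an engineer would, in place of code of your own. Each camera call takes 0.05 s, during which the arm holds its last target. There are 200 camera calls.

## Task

The rack of freshly oiled wood chips has to go into the drying box. Swing the sprung gate open by its long bar and, holding it open with one finger, push the rack along the lane with the other until it is wholly inside; then take the hand away and let the gate fall shut behind it before you finish. Only push: do not lift or tip the rack, never let the gate touch it (the oil is wet), and leave the other things where they are.

Things in the scene. Friction and masses are not known exactly. Their poses are not given: they have to be found in the camera images.
- drybox: Fixed low plywood drying box with a lane leading into it. Origin: middle of the box's mouth, at table height. x axis runs along the lane INTO the box, y to the left of that, z up. Box side walls: x 0..157 mm, y +-33..40 mm, tops z = 52 mm; 150 mm long inside; a fan behind ends at x = 186 mm. Hinge post on its left wall: x 1..11, y 40..48 mm, up to z = 56 mm.
- lane_start (a point): Middle of the lane's open end, on the lane floor: drybox x = -255 mm, y = 0, z = 4 mm. The lane is a 4 mm base board (x -265..160, y -50..56 mm) that the rack slides on, with two guide strips 64 mm apart (y +-32..38 mm, tops at z = 12 mm) from here to the mouth.
- cover_edge (a point): Middle of the front edge of the box's clear cover, on its upper side: drybox x = 32 mm, y = 0, z = 56 mm. Between the mouth (x = 0) and this edge the box is open above, so a finger behind the rack can follow it up to 30 mm past the mouth.
- gate (a joint): Angle of the gate on its upright pin: 0 = shut across the mouth; grows as it swings out, AWAY from the box (drybox -x); 1.57 = parallel to the lane, on its left (drybox +y); stops at 1.9; cannot swing into the box. A spring shuts it (0.02 Nm shut, 0.06 Nm at 1.57; about 1.5 s to fall shut). Its 4 mm aluminium plate, z 13..52 mm, reaches 84 mm from the pin and sweeps the lane that far.
- gate_pin (a point): On the axis of the gate's pin, at the bar's middle height (z = 60 mm); at x = 0, y = +46 mm in the drybox frame.
- gate_tip (a point): End of the gate's bar, in the middle of its section. The straight flat steel bar, 6 mm thick, z 52..68 mm, runs on the gate's top edge from the pin to here, 235 mm (then a round end cap, 16 mm across), passing over the rack. Shut, it lies along drybox -y, 4..10 mm before the mouth, jutting 150 mm past the box's right wall: a finger fits behind it there. Gate plate is 2 mm back from its inner side.
- rack: Loose pale wooden rack, 80 mm long (x), 56 mm wide (y), about 0.25 kg, with four oiled wood chips fixed upright in it between two full-width end boards; all 32 mm high. Origin: centre of its underside. x points along the lane to the box (within 3 degrees). It starts on the lane, outside the gate's sweep, its front end 90..102 mm before the mouth. Push on the rear end board (x = -40 mm).
- oil_tin: Round tin with a paper label, 62 mm diameter, 85 mm high, loose bystander; origin centre of its underside.
- tape_roll: Roll of masking tape lying flat, 96 mm diameter, 25 mm high, loose bystander; origin centre of its underside.
- marker: White marker pen with blue cap lying on the table, 120 mm long, 17 mm thick, loose bystander; origin under its middle.
- sample_board: Wooden sample board lying flat, 140 x 100 x 14 mm, loose bystander; origin centre of its underside.
Mind the look-alikes: they are no part of the job. Of the things shaped like the rack, the wooden one is meant.

How it is judged:
By the outcome, as a careful person would: the job done as asked, in the order asked, and still so for the second after the job is handed in, with the robot touching nothing.
It also fails if it takes over 64 s, if anything falls off the work surface, if the arm or the gripper's body presses on something with over 40 N, if the wrist force passes 120 N, or if a joint passes its speed limit or range.

## Working session

There is one attempt and no reset: what is moved stays moved. The work goes in short steps, Python scripts to look and compute and a tool call to move; the robot and the scene stay as the last step left them, time stands still between calls to the robot, and variables do not carry over. Pictures are saved under pics/ and viewed, at most 10 in all, crops included, and the job is handed in when it is done.

Besides the shell and the picture viewer there is one more tool, called after "Call:" as name(argument=value, ...) on one line, values as JSON. play_rows: Moves the arm, as the interface text tells. Its arguments: {"type":"object","properties":{"travel":{"type":"array"},"rot":{"type":"array"},"hand":{"type":"array"},"force":{"type":"number"}},"required":["travel","rot","hand"]}

```bash
mkdir -p pics; ls; cat > h.py <<'E'
import numpy as np,cv2
from plant import status,viewer,hand_in,env
def ray(cam,uv,z):
    c=viewer.get_calibration(cam);f=192/np.tan(np.radians(c['vfov']/2))
    E=np.array(c['extrinsics']);R=E[:3,:3];t=E[:3,3]
    o=-R.T@t;d=R.T@np.array([(uv[0]-c['cx'])/f,(uv[1]-c['cy'])/f,1]);return o+d*(z-o[2])/d[2]
def proj(cam,p):
    c=viewer.get_calibration(cam);f=192/np.tan(np.radians(c['vfov']/2))
    E=np.array(c['extrinsics']);q=E[:3,:3]@np.array(p)+E[:3,3];return [q[0]/q[2]*f+c['cx'],q[1]/q[2]*f+c['cy']]
E
python3 - <<'E'
from h import *
for n in("scene","top"):
    im,d=viewer.capture(n);cv2.imwrite(f'pics/{n}0.png',im[:,:,::-1])
    print(n,viewer.get_calibration(n))
    for k,z in(('drybox',0),('lane_start',.004),('cover_edge',.056),('gate_pin',.06),('gate_tip',.06),('rack',0.004)):
        for r in viewer.tip_of(n,k)[:3]: print(k,np.round(r['xy'],1),round(r['confidence'],2),ray(n,r['xy'],z).round(4))
print(status.state(), env.finger_overhang)
E
```

```text
pics
scene {'vfov': 55.177317903342036, 'cx': 257.11289136513665, 'cy': 194.8931979450195, 'extrinsics': array([[ 0.88024695,  0.47394526,  0.02326378, -0.48655576],
       [ 0.30771156, -0.53281087, -0.78830589, -0.12398662],
       [-0.36121864,  0.70106238, -0.61484358,  1.21973357],
       [ 0.        ,  0.        ,  0.        ,  1.        ]])}
drybox [267.1 207. ] 0.62 [0.568  0.0312 0.    ]
lane_start [225.  268.6] 0.72 [ 0.5867 -0.2202  0.004 ]
cover_edge [193.2 334.7] 0.73 [ 0.6444 -0.4156  0.056 ]
cover_edge [272.5 186.7] 0.7 [0.5696 0.056  0.056 ]
gate_pin [250.6 186.9] 0.84 [0.52   0.0201 0.06  ]
gate_tip [336.5 209.4] 0.71 [0.7574 0.0462 0.06  ]
rack [208.9 201.3] 0.97 [ 0.4149 -0.0332  0.004 ]
rack [146.3 292.5] 0.72 [ 0.4747 -0.36    0.004 ]
rack [247.6 236.4] 0.7 [ 0.5801 -0.1021  0.004 ]
top {'vfov': 45.468623104810995, 'cx': 264.4257772081507, 'cy': 192.55379872895688, 'extrinsics': array([[ 0.0224598 , -0.99950244, -0.02214556, -0.03661648],
       [-0.99500246, -0.02019204, -0.09778744,  0.58168037],
       [ 0.09729162,  0.02423118, -0.9949609 ,  1.22654991],
    
[... 572 characters left out ...]
ime': 0.7, 'joint_positions': array([-1.28649928e+00,  5.27439301e-01,  1.43266187e+00, -7.51919960e-06,
        1.18137240e+00, -1.78490138e-01]), 'joint_velocities': array([ 0.00041329,  0.0009476 , -0.00033952,  0.00097241,  0.00128561,
        0.00130526]), 'effort': array([ 6.96284928e-05, -4.39868295e+01, -1.76951498e+01,  6.33863756e-02,
        5.02719870e-02, -2.00720882e-05]), 'tcp_pos': array([ 0.27906036, -0.55925296,  0.2093979 ]), 'tcp_rot': array([ 3.05774497e+00,  7.20451630e-01, -1.01982341e-06]), 'ft_force': array([0.70844402, 0.96678068, 0.00320636]), 'wrist_torque': array([ 0.00178931, -0.02245425, -0.02307874]), 'gripper_force': 0.0, 'opening': 0.08720237124149922} 0.022
```

View pics/top0.png

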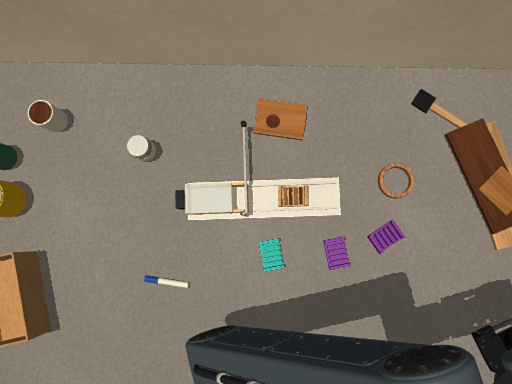

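View pics/scene0.png

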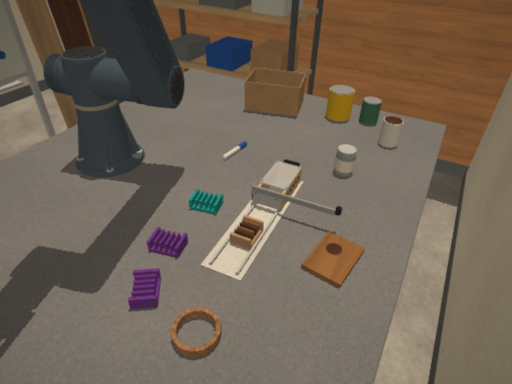

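Both views show the lane running along world +y. In the top view the box is at about (212,198), the wooden rack at (293,195), the gate bar from (245,214) to (244,125), and the sample board at (280,118). The teal and purple racks are decoys.

```bash
cat > fit.py <<'E'
from h import *
from scipy.optimize import least_squares
P={'drybox':(0,0,0),'lane_start':(-.255,0,.004),'cover_edge':(.032,0,.056),'gate_pin':(0,.046,.06),'gate_tip':(-.007,-.189,.06)}
obs=[]
for n in("scene","top"):
    im,d=viewer.capture(n)
    for k in P:
        for r in viewer.tip_of(n,k): obs.append((n,k,r['xy']))
def w(q,p): 
    c,s=np.cos(q[2]),np.sin(q[2]);return np.array([q[0]+c*p[0]-s*p[1],q[1]+s*p[0]+c*p[1],p[2]])
q0=np.array([.568,.034,1.634])
ok=[o for o in obs if np.linalg.norm(np.array(proj(o[0],w(q0,P[o[1]])))-o[2])<10]
f=lambda q:np.concatenate([np.array(proj(n,w(q,P[k])))-xy for n,k,xy in ok])
r=least_squares(f,q0,loss='soft_l1');print('det',r.x.round(4),f(r.x).round(1))
# board segmentation
hsv=cv2.cvtColor(im,cv2.COLOR_RGB2HSV)
m=((hsv[:,:,2]>165)&(hsv[:,:,1]<60)).astype(np.uint8)
m=cv2.morphologyEx(m,cv2.MORPH_CLOSE,np.ones((9,9)));m=cv2.morphologyEx(m,cv2.MORPH_OPEN,np.ones((13,13)))
_,L,st,ce=cv2.connectedComponentsWithStats(m);i=1+np.argmax(st[1:,4]);print(st[i])
cs=max(cv2.findContours((L==i).astype(np.uint8),0,2)[0],key=cv2.contourArea)[:,0]
pts=np.array([ray('top',p,.004)[:2] for p in cs],np.float32)
(c,sz,a)=cv2.minAreaRect(pts);print('rect',c,sz,a)
# depth points in box frame
q=r.x;C=viewer.get_calibration('top');F=192/np.tan(np.radians(C['vfov']/2));E=np.array(C['extrinsics'])
v,u=np.mgrid[:384,:512];X=np.stack([(u-C['cx'])/F*d,(v-C['cy'])/F*d,d],-1).reshape(-1,3)
W=(X-E[:3,3])@E[:3,:3];B=W-[q[0],q[1],0];c_,s_=np.cos(q[2]),np.sin(q[2])
B=np.stack([c_*B[:,0]+s_*B[:,1],-s_*B[:,0]+c_*B[:,1],B[:,2]],1)
def rep(t,z0,z1,x0,x1,y0,y1):
    k=(B[:,2]>z0)&(B[:,2]<z1)&(B[:,0]>x0)&(B[:,0]<x1)&(B[:,1]>y0)&(B[:,1]<y1)&(d.ravel()>0);b=B[k]
    print(t,len(b),np.percentile(b,[1,50,99],axis=0).round(4).tolist(),b.mean(0).round(4), cv2.minAreaRect(b[:,:2].astype(np.float32)))
rep('rack',.024,.042,-.24,-.05,-.031,.031)
rep('bar',.05,.075,-.04,.02,-.25,-.055)
rep('box',.045,.06,.02,.15,-.06,.06)
rep('base',.002,.009,-.3,-.2,-.1,.1)
big=cv2.resize(im[100:240,160:360],None,fx=4,fy=4,interpolation=cv2.INTER_CUBIC)[:,:,::-1].copy()
def ln(pl,col): cv2.polylines(big,[np.array([(np.array(proj('top',w(q,p)))-[160,100])*4+2 for p in pl],int)],True,col,1)
ln([(-.265,-.05,.004),(.16,-.05,.004),(.16,.056,.004),(-.265,.056,.004)],(0,0,255))
ln([(-.004,.046,.068),(-.004,-.189,.068),(-.01,-.189,.068),(-.01,.046,.068)],(0,255,0))
ln([(0,-.04,.052),(.157,-.04,.052),(.157,.04,.052),(0,.04,.052)],(255,0,0))
cv2.imwrite('pics/ov.png',big[:600])
E
python3 fit.py
```

```text
det [0.5674 0.0334 1.6284] [ 0.6 -1.6 -0.3 -0.6  1.9 -4.7 -0.6  1.  -0.3  2.1 -3.3 -3.4  2.5 -1.2
  1.2  0.1  0.8  1.2]
[ 185  180   93   40 3497]
rect (0.563793957233429, 0.06893773376941681) (0.10625532269477844, 0.2595398724079132) 3.0777554512023926
rack 303 [[-0.1744, -0.0274, 0.025], [-0.1389, -0.0011, 0.0357], [-0.0945, 0.0264, 0.0403]] [-0.1356 -0.0009  0.0353] ((-0.13457602262496948, -0.0006005559116601944), (0.05467865988612175, 0.0802566334605217), 89.602783203125)
bar 136 [[-0.015, -0.1939, 0.0541], [-0.0092, -0.1291, 0.0673], [-0.0056, -0.0566, 0.0736]] [-0.0091 -0.1264  0.0667] ((-0.009029489941895008, -0.1263282597064972), (0.1405731439590454, 0.010614381171762943), 88.41763305664062)
box 1277 [[0.0269, -0.0409, 0.0491], [0.0898, -0.0008, 0.0559], [0.1491, 0.0386, 0.0598]] [ 0.0891 -0.0008  0.0557] ((0.08582881093025208, -0.001200936734676361), (0.08049982786178589, 0.12820352613925934), 89.95238494873047)
base 976 [[-0.2981, -0.0963, 0.002], [-0.2414, 0.003, 0.004], [-0.2014, 0.096, 0.0088]] [-0.2432  0.0017  0.0043] ((-0.2498660832643509, -0.00023146718740463257), (0.09921299666166306, 0.19901901483535767), 0.03836875036358833)
```

View pics/ov.png

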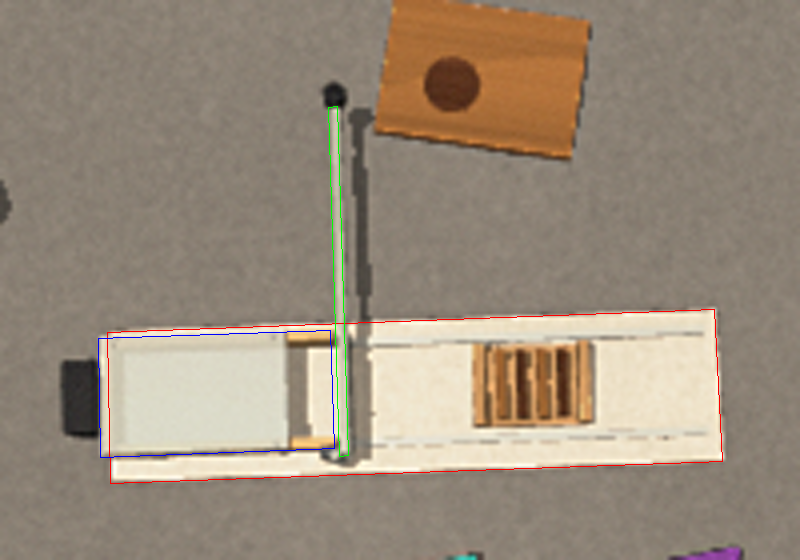

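The overlay fits the box, bar and board well. The rack centre is about x = -136 mm in the lane frame.

Plan: point the tool down with the fingers open 40 mm and the closing line yawed. Finger B holds the bar and finger A leads and pushes the rack.

```bash
cat > pl.py <<'E'
from h import *
from scipy.spatial.transform import Rotation as Ro
Q=np.array([.5674,.0330,1.6284]);SEP=.055
def tcp(bx,by,tip,psi):  # finger B box mm, tip z mm, psi deg
    p=np.radians(psi);x=bx/1e3+SEP/2*np.sin(p);y=by/1e3-SEP/2*np.cos(p);c,s=np.cos(Q[2]),np.sin(Q[2])
    return np.array([Q[0]+c*x-s*y,Q[1]+s*x+c*y,tip/1e3+.022]),np.degrees(Q[2])-90+psi
def cur(): 
    s=status.state();R=Ro.from_rotvec(s['tcp_rot']).as_matrix();return s['tcp_pos'],R
def plan(wps):
    "waypoints in one call; prints rows in interface units"
    p,R=cur();a0=np.degrees(np.arctan2(R[1,1],R[0,1]));T=[];A=[]
    for w in wps:
        t,a=tcp(*w);d=R.T@(t-p)/.12;da=(a-a0+90)%180-90
        T.append([round(float(v),3) for v in d]);A.append([0,0,round(float(-da/120),3)])
    print('a0',round(a0,1),'travel',T,'rot',A)
def where():
    p,R=cur();a0=np.arctan2(R[1,1],R[0,1]);psi=a0-Q[2]+np.pi/2;psi=(psi+np.pi/2)%np.pi-np.pi/2
    c,s=np.cos(Q[2]),np.sin(Q[2]);d=p[:2]-Q[:2];x=c*d[0]+s*d[1];y=-s*d[0]+c*d[1]
    h=SEP/2*np.array([np.sin(psi),-np.cos(psi)]);m=np.array([x,y])
    print('B',(1e3*(m-h)).round(1),'A',(1e3*(m+h)).round(1),'tip',round(1e3*(p[2]-.022),1),'psi',round(np.degrees(psi),1),'tilt',R[:,2].round(3),'F',status.state()['ft_force'].round(1),'open',status.state()['opening'],'t',status.state()['time'])
E
python3 -c "
from pl import *
where();plan([(20,-110,180,25)])"
```

```text
B [-549.4  332.8] A [-599.9  311.1] tip 187.3 psi -66.8 tilt [-0.  0. -1.] F [ 0.4  0.4 -0.4] open 0.0870365142738224 t 1.3
a0 -63.5 travel [[5.491, -3.142, 0.061]] rot [[0, 0, 0.735]]
```

Call:
play_rows(travel=[[1,-0.57,0],[1,-0.57,0],[1,-0.57,0],[1,-0.57,0]], rot=[[0,0,0],[0,0,0],[0,0,0],[0,0,0]], hand=[0.54,0.54,0.54,0.54])

```text
time: 1.63
tcp_pos: [0.3577, -0.4389, 0.2091]
tcp_rot: [-3.052, -0.724, -0.002]
ft_force: [0.2, 1.2, 0.1]
opening: 0.0682
gripper_force: 0.0
```

Call:
play_rows(travel=[[1,-0.57,0],[1,-0.57,0],[1,-0.57,0],[1,-0.57,0]], rot=[[0,0,0],[0,0,0],[0,0,0],[0,0,0]], hand=[0.54,0.54,0.54,0.54])

```text
time: 1.97
tcp_pos: [0.4345, -0.3249, 0.2094]
tcp_rot: [-3.054, -0.725, -0.002]
ft_force: [-0.3, 0.2, -1.3]
opening: 0.0435
gripper_force: 0.0
```

Call:
play_rows(travel=[[1,-0.57,0],[1,-0.57,0],[1,-0.57,0],[1,-0.57,0]], rot=[[0,0,0],[0,0,0],[0,0,0],[0,0,0]], hand=[0.54,0.54,0.54,0.54])

```text
time: 2.3
tcp_pos: [0.5117, -0.211, 0.2096]
tcp_rot: [-3.055, -0.726, -0.003]
ft_force: [0.0, -0.8, -0.2]
opening: 0.0401
gripper_force: 0.0
```

Call:
play_rows(travel=[[1,-0.57,0],[1,-0.57,0],[1,-0.57,0],[1,-0.57,0]], rot=[[0,0,0],[0,0,0],[0,0,0],[0,0,0]], hand=[0.54,0.54,0.54,0.54])

```text
time: 2.63
tcp_pos: [0.5891, -0.0966, 0.2096]
tcp_rot: [-3.056, -0.726, -0.004]
ft_force: [0.1, 0.2, 0.2]
opening: 0.0402
gripper_force: 0.0
```

Call:
play_rows(travel=[[0.2,-0.11,0],[0.4,-0.23,0],[0.6,-0.34,0],[0.8,-0.46,0],[1,-0.57,0],[1,-0.57,0],[1,-0.57,0],[1,-0.57,0],[1,-0.57,0],[1,-0.57,0],[1,-0.57,0],[1,-0.57,0]], rot=[[0,0,-0.06],[0,0,-0.12],[0,0,-0.18],[0,0,-0.24],[0,0,-0.3],[0,0,-0.36],[0,0,-0.42],[0,0,-0.48],[0,0,-0.54],[0,0,-0.6],[0,0,-0.66],[0,0,-0.71]], hand=[0.54,0.54,0.54,0.54,0.54,0.54,0.54,0.54,0.54,0.54,0.54,0.54])

```text
time: 3.63
tcp_pos: [0.6633, 0.0131, 0.2092]
tcp_rot: [1.756, 2.605, -0.001]
ft_force: [0.4, 0.4, -0.2]
opening: 0.04
gripper_force: 0.0
```

```bash
python3 -c "
from pl import *
where();plan([(22,-112,150,25),(22,-112,45,25)])"
```

```text
B [-34.2 -68.6] A [ -16.5 -120.7] tip 187.2 psi 18.7 tilt [-0.    -0.001 -1.   ] F [ 0.4  0.4 -0.2] open 0.039977938645418015 t 3.6333
a0 22.0 travel [[0.352, 0.492, 0.309], [0.353, 0.492, 1.184]] rot [[0, 0, -0.052], [0, 0, -0.052]]
```

Call:
play_rows(travel=[[0.2,0.3,0],[0.352,0.492,0],[0.352,0.492,0],[0.352,0.492,0.2],[0.352,0.492,0.4],[0.352,0.492,0.6],[0.352,0.492,0.7],[0.352,0.492,0.7]], rot=[[0,0,-0.03],[0,0,-0.052],[0,0,-0.052],[0,0,-0.052],[0,0,-0.052],[0,0,-0.052],[0,0,-0.052],[0,0,-0.052]], hand=[0.54,0.54,0.54,0.54,0.54,0.54,0.54,0.54])

```text
time: 4.3
tcp_pos: [0.6998, 0.0745, 0.1214]
tcp_rot: [-1.617, -2.686, 0.007]
ft_force: [-0.0, -0.0, 0.3]
opening: 0.0404
gripper_force: 0.0
```

```bash
python3 - <<'E'
from pl import *
where()
im,d=viewer.capture('scene');cv2.imwrite('pics/s1.png',cv2.resize(im[100:320,150:400],None,fx=3,fy=2.7)[:,:,::-1])
plan([(22,-112,45,25)])
E
```

```text
B [  22.4 -109.5] A [  45.3 -159.6] tip 99.4 psi 24.6 tilt [-0.008 -0.    -1.   ] F [-0.  -0.   0.3] open 0.0404159258783815 t 4.3
a0 27.9 travel [[-0.006, 0.007, 0.472]] rot [[0, 0, -0.003]]
```

View pics/s1.png

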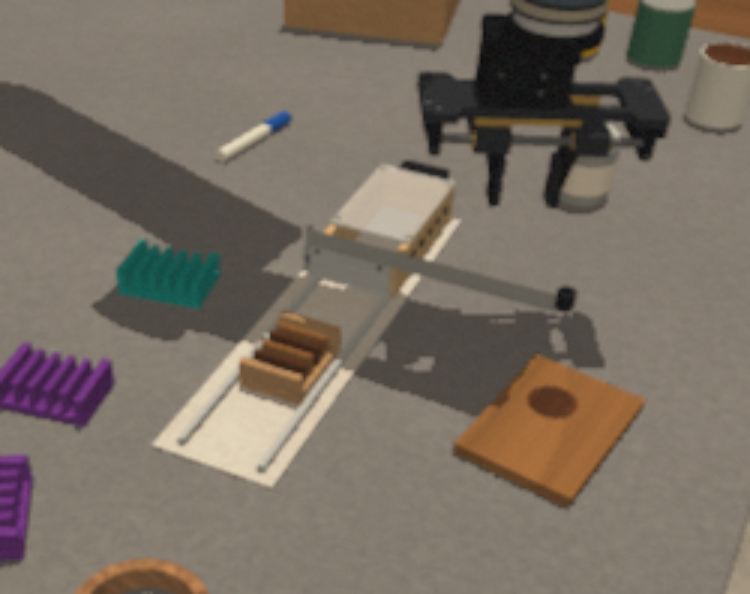

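Fingers at (495,185) and (558,185) sit right of the box and behind the bar, clear of everything. I'll descend next and then swing.

Call:
play_rows(travel=[[0,0,0.2],[0,0,0.4],[0,0,0.47],[0,0,0.47],[0,0,0.47]], rot=[[0,0,0],[0,0,0],[0,0,0],[0,0,0],[0,0,0]], hand=[0.54,0.54,0.54,0.54,0.54])

```text
time: 4.77
tcp_pos: [0.7033, 0.0755, 0.0701]
tcp_rot: [1.619, 2.691, 0.001]
ft_force: [0.6, -0.0, 0.1]
opening: 0.0402
gripper_force: 0.0
```

```bash
python3 - <<'E'
from pl import *
where()
def B(t,s): 
    t=np.radians(t);return (-s*np.sin(t)+8*np.cos(t),46-s*np.cos(t)-8*np.sin(t),45,25)
W=[B(t,158+62*t/92) for t in range(0,93,4)]
print([tuple(np.round(w[:2])) for w in W])
plan(W)
E
```

```text
B [  23.1 -113.1] A [  46.  -163.1] tip 48.1 psi 24.6 tilt [ 0.001 -0.    -1.   ] F [ 0.6 -0.   0.1] open 0.0402338575776868 t 4.7667
[(np.float64(8.0), np.float64(-112.0)), (np.float64(-3.0), np.float64(-115.0)), (np.float64(-15.0), np.float64(-117.0)), (np.float64(-27.0), np.float64(-118.0)), (np.float64(-39.0), np.float64(-118.0)), (np.float64(-51.0), np.float64(-118.0)), (np.float64(-64.0), np.float64(-116.0)), (np.float64(-76.0), np.float64(-114.0)), (np.float64(-88.0), np.float64(-111.0)), (np.float64(-101.0), np.float64(-106.0)), (np.float64(-113.0), np.float64(-101.0)), (np.float64(-125.0), np.float64(-95.0)), (np.float64(-136.0), np.float64(-87.0)), (np.float64(-147.0), np.float64(-79.0)), (np.float64(-158.0), np.float64(-70.0)), (np.float64(-168.0), np.float64(-60.0)), (np.float64(-177.0), np.float64(-49.0)), (np.float64(-186.0), np.float64(-38.0)), (np.float64(-194.0), np.float64(-25.0)), (np.float64(-201.0), np.float64(-12.0)), (np.float64(-207.0), np.float64(1.0)), (np.float64(-213.0), np.float64(16.0)), (np.float64(-217.0), np.float64(30.0)), (np.float64(-220.0), np.flo
[... 315 characters left out ...]
.654, 0.026], [-1.115, -0.749, 0.026], [-1.17, -0.849, 0.026], [-1.219, -0.955, 0.026], [-1.261, -1.065, 0.025], [-1.295, -1.179, 0.025], [-1.32, -1.297, 0.025], [-1.338, -1.418, 0.025], [-1.346, -1.542, 0.025], [-1.346, -1.668, 0.025], [-1.336, -1.794, 0.025], [-1.318, -1.921, 0.024], [-1.289, -2.048, 0.024]] rot [[0, 0, -0.003], [0, 0, -0.003], [0, 0, -0.003], [0, 0, -0.003], [0, 0, -0.003], [0, 0, -0.003], [0, 0, -0.003], [0, 0, -0.003], [0, 0, -0.003], [0, 0, -0.003], [0, 0, -0.003], [0, 0, -0.003], [0, 0, -0.003], [0, 0, -0.003], [0, 0, -0.003], [0, 0, -0.003], [0, 0, -0.003], [0, 0, -0.003], [0, 0, -0.003], [0, 0, -0.003], [0, 0, -0.003], [0, 0, -0.003], [0, 0, -0.003], [0, 0, -0.003]]
```

Call:
play_rows(travel=[[-0.06,-0.03,0.02],[-0.109,-0.061,0.02],[-0.155,-0.07,0.02],[-0.204,-0.078,0.02],[-0.299,-0.103,0.02],[-0.393,-0.135,0.02],[-0.486,-0.175,0.02],[-0.577,-0.222,0.02],[-0.666,-0.276,0.02],[-0.752,-0.338,0.02],[-0.834,-0.407,0.02],[-0.912,-0.483,0.02]], rot=[[0,0,0],[0,0,0],[0,0,0],[0,0,0],[0,0,0],[0,0,0],[0,0,0],[0,0,0],[0,0,0],[0,0,0],[0,0,0],[0,0,0]], hand=[0.54,0.54,0.54,0.54,0.54,0.54,0.54,0.54,0.54,0.54,0.54,0.54])

```text
time: 5.77
tcp_pos: [0.7022, -0.0495, 0.0665]
tcp_rot: [-1.619, -2.692, 0.0]
ft_force: [0.7, 0.3, 0.5]
opening: 0.0397
gripper_force: 0.0
```

```bash
python3 - <<'E'
from pl import *
where()
im,d=viewer.capture('scene');cv2.imwrite('pics/s2.png',cv2.resize(im[100:320,150:400],None,fx=3,fy=2.7)[:,:,::-1])
def B(t,s): 
    t=np.radians(t);return (-s*np.sin(t)+8*np.cos(t),46-s*np.cos(t)-8*np.sin(t),45,25)
plan([B(t,158+62*t/92) for t in range(44,93,4)])
E
```

```text
B [-101.6 -104.9] A [ -78.7 -154.9] tip 44.5 psi 24.6 tilt [-0.  0. -1.] F [0.7 0.3 0.5] open 0.039697683436349294 t 5.7667
a0 27.9 travel [[-0.12, -0.141, -0.004], [-0.182, -0.236, -0.004], [-0.238, -0.336, -0.004], [-0.287, -0.441, -0.004], [-0.329, -0.552, -0.003], [-0.363, -0.666, -0.003], [-0.389, -0.784, -0.003], [-0.406, -0.905, -0.003], [-0.415, -1.029, -0.002], [-0.415, -1.154, -0.002], [-0.406, -1.281, -0.002], [-0.387, -1.408, -0.002], [-0.359, -1.535, -0.001]] rot [[0, 0, -0.004], [0, 0, -0.004], [0, 0, -0.004], [0, 0, -0.004], [0, 0, -0.004], [0, 0, -0.004], [0, 0, -0.004], [0, 0, -0.004], [0, 0, -0.004], [0, 0, -0.004], [0, 0, -0.004], [0, 0, -0.004], [0, 0, -0.004]]
```

View pics/s2.png

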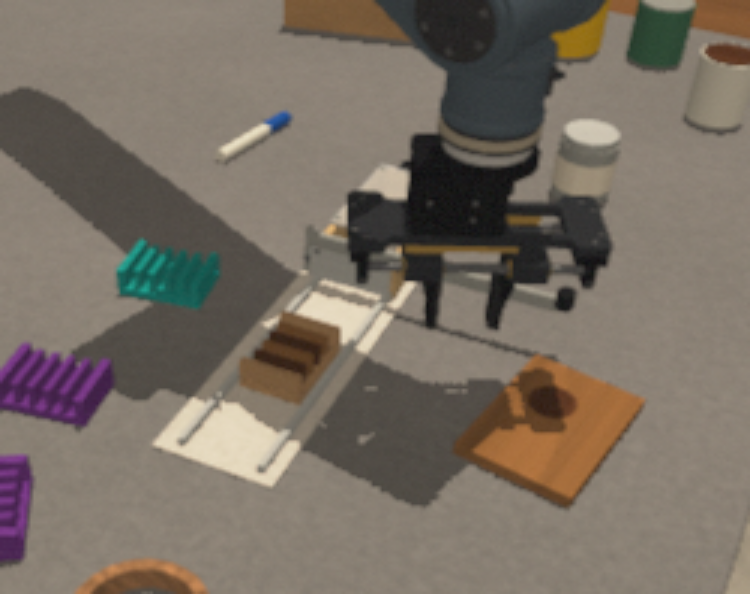

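```bash
python3 - <<'E'
from pl import *
p,R=cur()
im,d=viewer.capture('scene')
for s in(-1,1):
    t=p+R@np.array([0,s*.0275,.022]);u=proj('scene',t);print('finger',t.round(3),((np.array(u)-[150,100])*[3,2.7]).round(0))
im,d=viewer.capture('top');cv2.imwrite('pics/t2.png',cv2.resize(im[80:240,180:340],None,fx=3.7,fy=3.7,interpolation=cv2.INTER_CUBIC)[:,:,::-1])
for t in (0,45):
  a=np.radians(t);c,s=np.cos(Q[2]),np.sin(Q[2]);x=-.235*np.sin(a);y=.046-.235*np.cos(a)
  w=[Q[0]+c*x-s*y,Q[1]+s*x+c*y,.06]
  print(t,((np.array(proj('scene',w))-[150,100])*[3,2.7]).round(0),((np.array(proj('top',w))-[180,80])*3.7).round(0))
E
```

```text
finger [ 0.677 -0.065  0.045] [419. 349.]
finger [ 0.726 -0.039  0.044] [486. 350.]
0 [557. 296.] [224. 174.]
45 [411. 386.] [455. 258.]
```

View pics/t2.png

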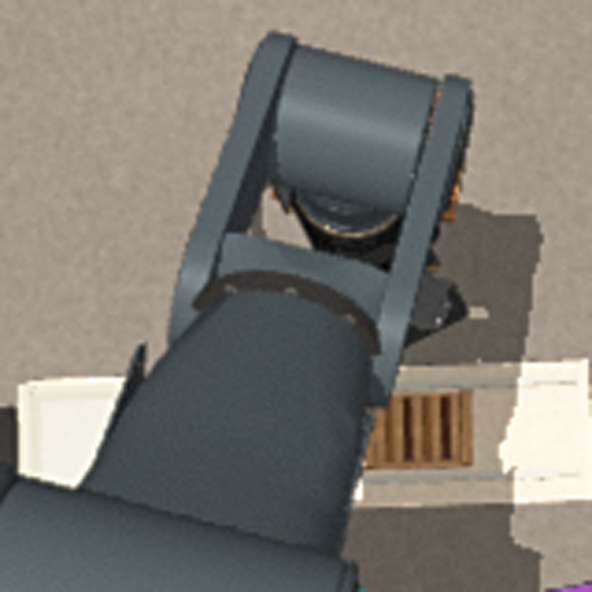

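```bash
python3 - <<'E'
from pl import *
for s in(-1,1):
  a=np.radians(27.9);t=np.array([.6998,.0745,.0994])+s*.0275*np.array([np.cos(a),np.sin(a),0]);u=proj('scene',t);print('s1 pred',((np.array(u)-[150,100])*[3,2.7]).round(0))
where()
im,d=viewer.capture('scene');print(status.state()['tcp_pos'])
C=viewer.get_calibration('scene');F=192/np.tan(np.radians(C['vfov']/2));E=np.array(C['extrinsics'])
v,u=np.mgrid[:384,:512];X=np.stack([(u-C['cx'])/F*d,(v-C['cy'])/F*d,d],-1)
W=(X-E[:3,3])@E[:3,:3]
p,R=cur();L=(W-p)@R
k=(abs(L[...,0])<.03)&(abs(L[...,1])<.06)&(W[...,2]>.025)&(W[...,2]<.16)&(d>0)
for y0 in np.arange(-.05,.05,.01):
    kk=k&(L[...,1]>=y0)&(L[...,1]<y0+.01)
    if kk.sum(): print(round(y0,3),kk.sum(),'minz',W[kk][:,2].min().round(3),'tool x',np.percentile(L[kk][:,0],[5,50,95]).round(3))
# bar location
c,s=np.cos(Q[2]),np.sin(Q[2]);D=W-[Q[0],Q[1],0];bx=c*D[...,0]+s*D[...,1];by=-s*D[...,0]+c*D[...,1]
kk=(bx>-.05)&(bx<.03)&(by<-.06)&(by>-.25)&(W[...,2]>.03)&(W[...,2]<.1)&(d>0)
print('bar',kk.sum(),np.percentile(bx[kk],[5,50,95]).round(3),np.percentile(by[kk],[1,50,99]).round(3),np.percentile(W[kk][:,2],[1,50,99]).round(3))
cv2.imwrite('pics/s3.png',cv2.resize(im[130:250,220:380],None,fx=5,fy=5,interpolation=cv2.INTER_CUBIC)[:,:,::-1])
E
```

```text
s1 pred [482. 228.]
s1 pred [545. 229.]
B [-101.4 -104.7] A [ -78.6 -154.7] tip 44.6 psi 24.5 tilt [-0.  0. -1.] F [-0.6 -1.   0.4] open 0.03986148199799044 t 5.9167
[ 0.7023321  -0.04844801  0.06658886]
-0.04 11 minz 0.11 tool x [-0.014 -0.013 -0.011]
-0.03 68 minz 0.081 tool x [-0.014 -0.012 -0.009]
-0.02 7 minz 0.099 tool x [-0.012 -0.01  -0.009]
0.02 124 minz 0.08 tool x [-0.014 -0.011  0.006]
0.03 13 minz 0.108 tool x [-0.014 -0.012 -0.011]
bar 234 [-0.016 -0.011 -0.007] [-0.204 -0.164 -0.091] [0.053 0.064 0.08 ]
```

View pics/s3.png

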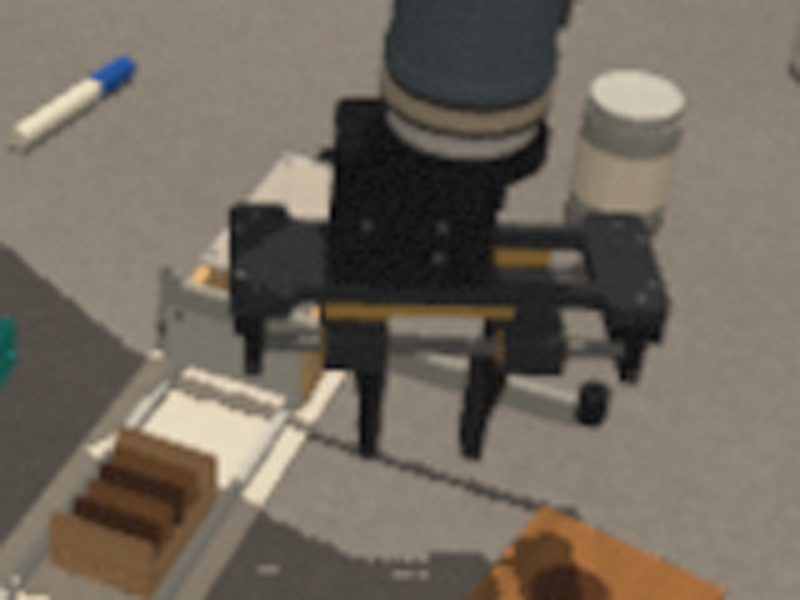

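The picture shows why the gate did not move. The bar is still shut, with its end at (590,405), and the fingertips at (370,455) and (470,455) are in front of it. The real tips are higher than the nominal value and passed over the bar. I'll measure that offset.

```bash
python3 - <<'E'
from pl import *
p,R=cur();print(p, status.state()['joint_positions'].round(3))
for s,px in((-1,(220+370/5,130+452/5)),(1,(220+472/5,130+455/5))):
  for fx in (-.0095,0):
    best=min((np.hypot(*(np.array(proj('scene',p+R@np.array([fx,y,z])))-px)),round(z,4),round(y,4)) for z in np.arange(-.05,.05,.001) for y in np.arange(-.05,.05,.001));print(s,fx,best,'world z',p[2]-best[1])
E
```

```text
[ 0.7023321  -0.04844801  0.06658886] [-2.270e-01  7.950e-01  1.322e+00  1.000e-03  1.025e+00 -7.150e-01]Traceback (most recent call last):
  File "<stdin>", line 5, in <module>
  File "<stdin>", line 5, in <genexpr>
  File "h.py", line 8, in proj
    c=viewer.get_calibration(cam);f=192/np.tan(np.radians(c['vfov']/2))
ValueError: time passes only in moves, steps and waits
```

```bash
sed -i 's/viewer.get_calibration(cam)/cal(cam)/' h.py; cat >> h.py <<'E'
import functools
cal=functools.lru_cache(lambda n:viewer.get_calibration(n))
E
python3 - <<'E'
from pl import *
from scipy.optimize import least_squares
p,R=cur()
for px in((220+370/5,130+452/5),(220+472/5,130+455/5)):
  for fx in (-.0095,0):
    r=least_squares(lambda q:np.array(proj('scene',p+R@np.array([fx,q[0],q[1]])))-px,[0.,0.]);print(fx,r.x.round(4),'tip z',(p[2]-r.x[1]).round(4))
E
```

```text
-0.0095 [-0.0226 -0.0127] tip z 0.0793
0 [-0.0212 -0.0042] tip z 0.0708
-0.0095 [ 0.0262 -0.0122] tip z 0.0788
0 [ 0.0283 -0.0037] tip z 0.0703
```

```bash
sed -i 's/tip\/1e3+.022/tip\/1e3-.010/; s/p\[2\]-.022/p[2]+.010/' pl.py; python3 - <<'E'
from pl import *
where();plan([(-101,-105,105,25),(24,-112,105,25),(24,-112,45,25)])
E
```

```text
B [-100.5 -105. ] A [ -77.6 -155. ] tip 76.6 psi 24.6 tilt [-0.     0.001 -1.   ] F [0.7 0.  0.5] open 0.03985875496367533 t 5.9667
a0 27.9 travel [[-0.002, -0.002, -0.237], [0.921, 0.485, -0.236], [0.921, 0.485, 0.264]] rot [[0, 0, -0.003], [0, 0, -0.003], [0, 0, -0.003]]
```

Call:
play_rows(travel=[[0,0,-0.24],[0,0,-0.24],[0.3,0.16,-0.24],[0.6,0.32,-0.24],[0.92,0.485,-0.24],[0.92,0.485,-0.24],[0.92,0.485,-0.24],[0.92,0.485,-0.1],[0.92,0.485,0.05],[0.92,0.485,0.2],[0.92,0.485,0.264],[0.92,0.485,0.264]], rot=[[0,0,0],[0,0,0],[0,0,0],[0,0,0],[0,0,0],[0,0,0],[0,0,0],[0,0,0],[0,0,0],[0,0,0],[0,0,0],[0,0,0]], hand=[0.54,0.54,0.54,0.54,0.54,0.54,0.54,0.54,0.54,0.54,0.54,0.54])

```text
time: 6.97
tcp_pos: [0.7005, 0.0758, 0.0323]
tcp_rot: [-1.618, -2.688, 0.004]
ft_force: [0.0, 0.3, -0.9]
opening: 0.0402
gripper_force: 0.0
```

```bash
python3 - <<'E'
from pl import *
viewer.capture('top');where()
im,d=viewer.capture('scene');cv2.imwrite('pics/s4.png',cv2.resize(im[110:230,250:410],None,fx=5,fy=5,interpolation=cv2.INTER_CUBIC)[:,:,::-1])
p,R=cur()
for s in(-1,1):print(((np.array(proj('scene',p+R@np.array([-.0095,s*.0245,-.010])))-[250,110])*5).round())
def B(t,s): 
    t=np.radians(t);return (-s*np.sin(t)+8*np.cos(t),46-s*np.cos(t)-8*np.sin(t),45,25)
plan([B(t,158+62*t/92) for t in range(0,41,4)])
E
```

```text
B [  23.7 -111.5] A [  46.6 -161.5] tip 43.8 psi 24.6 tilt [-0.002 -0.    -1.   ] F [0.  0.6 0.6] open 0.03992606323593702 t 7.0167
[305. 465.]
[397. 467.]
a0 27.9 travel [[-0.116, -0.058, 0.0], [-0.211, -0.075, 0.0], [-0.306, -0.1, 0.0], [-0.4, -0.132, 0.0], [-0.493, -0.172, 0.0], [-0.584, -0.219, 0.0], [-0.673, -0.273, 0.0], [-0.759, -0.335, 0.0], [-0.841, -0.404, 0.0], [-0.919, -0.479, 0.0], [-0.992, -0.562, 0.0]] rot [[0, 0, -0.003], [0, 0, -0.003], [0, 0, -0.003], [0, 0, -0.003], [0, 0, -0.003], [0, 0, -0.003], [0, 0, -0.003], [0, 0, -0.003], [0, 0, -0.003], [0, 0, -0.003], [0, 0, -0.003]]
```

View pics/s4.png

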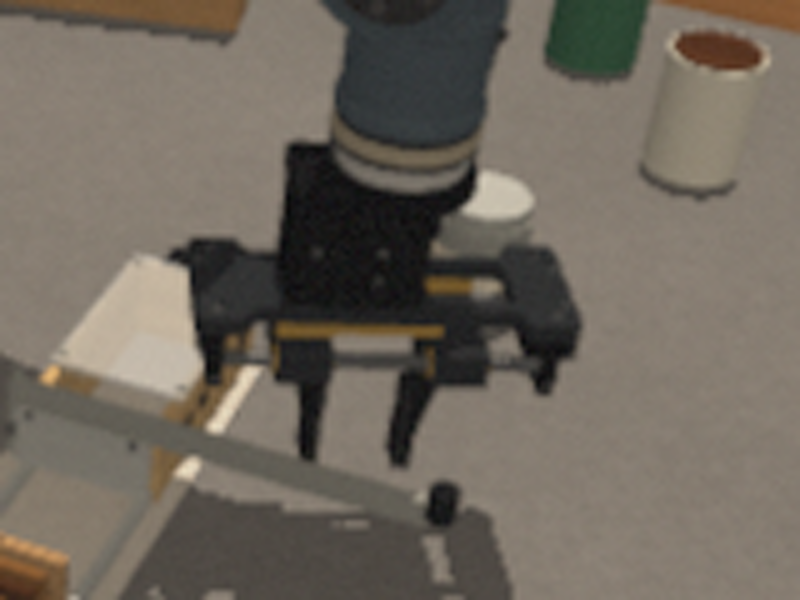

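Tips at (308,460) and (398,463) are just behind the bar and match the corrected prediction. Swinging now.

Call:
play_rows(travel=[[-0.06,-0.03,0],[-0.116,-0.058,0],[-0.165,-0.067,0],[-0.211,-0.075,0],[-0.306,-0.1,0],[-0.4,-0.132,0],[-0.493,-0.172,0],[-0.584,-0.219,0],[-0.673,-0.273,0],[-0.759,-0.335,0],[-0.841,-0.404,0],[-0.919,-0.479,0]], rot=[[0,0,0],[0,0,0],[0,0,0],[0,0,0],[0,0,0],[0,0,0],[0,0,0],[0,0,0],[0,0,0],[0,0,0],[0,0,0],[0,0,0]], hand=[0.54,0.54,0.54,0.54,0.54,0.54,0.54,0.54,0.54,0.54,0.54,0.54])

```text
time: 8.07
tcp_pos: [0.7028, -0.0491, 0.0348]
tcp_rot: [-1.619, -2.692, 0.0]
ft_force: [-0.1, -0.2, 0.3]
opening: 0.0399
gripper_force: 0.2
```

```bash
cat > gate.py <<'E'
from pl import *
def gate():
    im,d=viewer.capture('scene');r=viewer.tip_of('scene','gate_tip')
    for x in r:
        w=ray('scene',x['xy'],.06);c,s=np.cos(Q[2]),np.sin(Q[2]);D=w[:2]-Q[:2];bx=c*D[0]+s*D[1];by=-s*D[0]+c*D[1]-.046
        print('gate',round(x['confidence'],2),'ang',np.degrees(np.arctan2(-bx,-by)).round(1),'r',np.hypot(bx,by).round(3))
    return im,d
E
python3 - <<'E'
from gate import *
im,d=gate();cv2.imwrite('pics/s5.png',cv2.resize(im[110:270,210:410],None,fx=3.7,fy=3.7,interpolation=cv2.INTER_CUBIC)[:,:,::-1])
where()
def B(t,s): 
    t=np.radians(t);return (-s*np.sin(t)+8*np.cos(t),46-s*np.cos(t)-8*np.sin(t),45,25)
plan([B(t,158+62*t/92) for t in range(40,81,4)])
E
```

```text
gate 0.55 ang 35.0 r 0.234
gate 0.29 ang -34.8 r 0.055
B [-102.5 -105. ] A [ -79.7 -155.1] tip 44.9 psi 24.5 tilt [-0.    -0.001 -1.   ] F [ 0.4  1.1 -0.4] open 0.03992660389832676 t 8.1667
a0 27.8 travel [[-0.061, -0.067, -0.001], [-0.129, -0.156, -0.001], [-0.191, -0.25, -0.001], [-0.247, -0.35, -0.001], [-0.296, -0.456, -0.001], [-0.338, -0.566, -0.001], [-0.372, -0.68, -0.001], [-0.398, -0.798, -0.0], [-0.416, -0.919, -0.0], [-0.425, -1.043, -0.0], [-0.425, -1.169, -0.0]] rot [[0, 0, -0.004], [0, 0, -0.004], [0, 0, -0.004], [0, 0, -0.004], [0, 0, -0.004], [0, 0, -0.004], [0, 0, -0.004], [0, 0, -0.004], [0, 0, -0.004], [0, 0, -0.004], [0, 0, -0.004]]
```

Gate is at 35° and follows the finger. Continuing.

Call:
play_rows(travel=[[-0.061,-0.067,0],[-0.129,-0.156,0],[-0.191,-0.25,0],[-0.247,-0.35,0],[-0.296,-0.456,0],[-0.338,-0.566,0],[-0.372,-0.68,0],[-0.398,-0.798,0],[-0.416,-0.919,0]], rot=[[0,0,0],[0,0,0],[0,0,0],[0,0,0],[0,0,0],[0,0,0],[0,0,0],[0,0,0],[0,0,0]], hand=[0.54,0.54,0.54,0.54,0.54,0.54,0.54,0.54,0.54])

```text
time: 8.92
tcp_pos: [0.628, -0.1446, 0.035]
tcp_rot: [1.62, 2.692, 0.0]
ft_force: [0.0, -0.4, 0.1]
opening: 0.0402
gripper_force: 0.2
```

```bash
python3 - <<'E'
from gate import *
gate();where()
plan([(-201,-12,45,25),(-208,2,45,25),(-213,16,45,25),(-217,30,45,25),(-221,40,45,25),(-221,47,45,25)])
E
```

```text
gate 0.61 ang 70.6 r 0.229
gate 0.53 ang 76.8 r 0.465
B [-192.5  -23.7] A [-169.7  -73.8] tip 44.8 psi 24.5 tilt [-0.003  0.001 -1.   ] F [0.8 0.3 0.6] open 0.0398449629829239 t 9.0167
a0 27.8 travel [[-0.022, -0.118, -0.002], [-0.026, -0.249, -0.001], [-0.016, -0.372, -0.001], [0.002, -0.492, -0.001], [0.006, -0.582, -0.001], [0.031, -0.635, -0.001]] rot [[0, 0, -0.004], [0, 0, -0.004], [0, 0, -0.004], [0, 0, -0.004], [0, 0, -0.004], [0, 0, -0.004]]
```

Call:
play_rows(travel=[[-0.022,-0.118,0],[-0.03,-0.249,0],[-0.025,-0.372,0],[-0.01,-0.492,0],[0.006,-0.582,0],[0.02,-0.635,0],[0.02,-0.635,0],[0.02,-0.635,0]], rot=[[0,0,0],[0,0,0],[0,0,0],[0,0,0],[0,0,0],[0,0,0],[0,0,0],[0,0,0]], hand=[0.54,0.54,0.54,0.54,0.54,0.54,0.54,0.54])

```text
time: 9.68
tcp_pos: [0.5611, -0.1772, 0.0351]
tcp_rot: [1.619, 2.691, 0.0]
ft_force: [-0.3, 0.4, -0.4]
opening: 0.04
gripper_force: 0.1
```

```bash
python3 - <<'E'
from gate import *
im,d=gate();where();cv2.imwrite('pics/s6.png',cv2.resize(im[130:290,180:380],None,fx=3.7,fy=3.7,interpolation=cv2.INTER_CUBIC)[:,:,::-1])
p,R=cur()
for s in(-1,1):print(((np.array(proj('scene',p+R@np.array([-.0095,s*.0245,-.010])))-[180,130])*3.7).round())
plan([(-222,47,17,25)])
E
```

```text
gate 0.78 ang 91.5 r 0.24
B [-220.9   42.8] A [-198.    -7.2] tip 45.0 psi 24.7 tilt [ 0.001 -0.001 -1.   ] F [ 0.8 -0.6  0.2] open 0.04027915255466563 t 9.7833
[127. 419.]
[205. 421.]
a0 28.0 travel [[0.008, -0.036, 0.234]] rot [[0, 0, -0.003]]
```

View pics/s6.png

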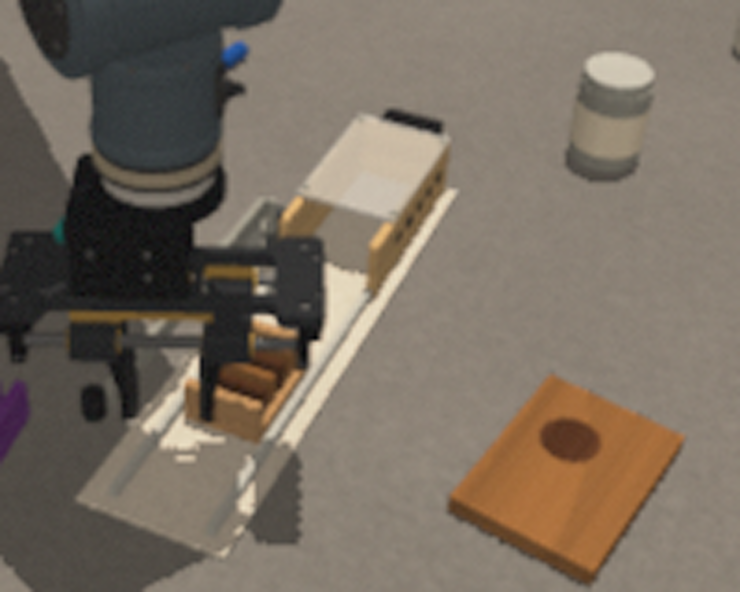

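Gate is open about 91° with its end cap at (92,400). Pushing finger at (207,418) is behind the rack's rear board. Descending next.

Call:
play_rows(travel=[[0.005,-0.03,0.07],[0.005,-0.03,0.14],[0.005,-0.03,0.2],[0.005,-0.03,0.215],[0.005,-0.03,0.215]], rot=[[0,0,0],[0,0,0],[0,0,0],[0,0,0],[0,0,0]], hand=[0.54,0.54,0.54,0.54,0.54])

```text
time: 10.2
tcp_pos: [0.5565, -0.1777, 0.0077]
tcp_rot: [-1.618, -2.69, 0.0]
ft_force: [0.1, 0.1, -0.5]
opening: 0.04
gripper_force: 0.1
```

```bash
python3 - <<'E'
from gate import *
gate();where()
def W(ax,ay,psi): p=np.radians(psi);return (ax-55*np.sin(p),ay+55*np.cos(p),19,psi)
plan([W(-198+8*i,-4+.3*i,25+.5*i) for i in range(1,13)])
E
```

```text
gate 0.81 ang 94.9 r 0.228
B [-221.6   47.3] A [-198.6   -2.7] tip 18.6 psi 24.7 tilt [-0.001  0.    -1.   ] F [ 0.9  0.1 -0.3] open 0.039936566549080905 t 10.3
a0 28.0 travel [[0.058, 0.038, -0.003], [0.118, 0.064, -0.003], [0.178, 0.089, -0.003], [0.237, 0.115, -0.003], [0.297, 0.14, -0.003], [0.357, 0.166, -0.003], [0.416, 0.192, -0.003], [0.476, 0.217, -0.003], [0.535, 0.243, -0.003], [0.595, 0.269, -0.003], [0.655, 0.295, -0.003], [0.714, 0.32, -0.003]] rot [[0, 0, -0.007], [0, 0, -0.011], [0, 0, -0.015], [0, 0, -0.019], [0, 0, -0.024], [0, 0, -0.028], [0, 0, -0.032], [0, 0, -0.036], [0, 0, -0.04], [0, 0, -0.044], [0, 0, -0.049], [0, 0, -0.053]]
```

Call:
play_rows(travel=[[0.03,0.02,0],[0.06,0.038,0],[0.09,0.05,0],[0.118,0.064,0],[0.148,0.077,0],[0.178,0.089,0],[0.208,0.102,0],[0.237,0.115,0],[0.267,0.128,0],[0.297,0.14,0],[0.327,0.153,0],[0.357,0.166,0]], rot=[[0,0,-0.005],[0,0,-0.007],[0,0,-0.009],[0,0,-0.011],[0,0,-0.013],[0,0,-0.015],[0,0,-0.017],[0,0,-0.019],[0,0,-0.021],[0,0,-0.024],[0,0,-0.026],[0,0,-0.028]], hand=[0.54,0.54,0.54,0.54,0.54,0.54,0.54,0.54,0.54,0.54,0.54,0.54])

```text
time: 11.3
tcp_pos: [0.555, -0.1308, 0.0092]
tcp_rot: [1.539, 2.738, -0.0]
ft_force: [0.5, -2.6, 2.6]
opening: 0.04
gripper_force: 1.4
```

```bash
cat >> gate.py <<'E'
def rack():
    for n in('scene','top'):
        viewer.capture(n)
        for r in viewer.tip_of(n,'rack'):
            w=ray(n,r['xy'],.004);c,s=np.cos(Q[2]),np.sin(Q[2]);D=w[:2]-Q[:2];b=1e3*np.array([c*D[0]+s*D[1],-s*D[0]+c*D[1]])
            if abs(b[1])<40: print('rack',n,round(r['confidence'],2),b.round(1))
def W(ax,ay,psi): p=np.radians(psi);return (ax-55*np.sin(p),ay+55*np.cos(p),19,psi)
E
python3 - <<'E'
from gate import *
gate();rack();where()
plan([W(-150+6*i,-2+.1*i,28+.5*i) for i in range(1,13)])
E
```

```text
gate 0.5 ang 94.3 r 0.232
rack scene 0.78 [-104.    -9.4]
rack top 0.77 [-100.3   -5.3]
B [-175.3   46.9] A [-149.4   -1.6] tip 18.7 psi 28.0 tilt [-0.001  0.001 -1.   ] F [ 0.7  0.5 -0.7] open 0.039871566827125345 t 11.6
a0 31.3 travel [[0.037, 0.023, -0.002], [0.08, 0.046, -0.002], [0.122, 0.069, -0.002], [0.165, 0.092, -0.002], [0.207, 0.115, -0.002], [0.25, 0.137, -0.002], [0.292, 0.16, -0.002], [0.335, 0.183, -0.002], [0.377, 0.206, -0.002], [0.42, 0.229, -0.002], [0.462, 0.252, -0.002], [0.505, 0.275, -0.002]] rot [[0, 0, -0.004], [0, 0, -0.008], [0, 0, -0.012], [0, 0, -0.017], [0, 0, -0.021], [0, 0, -0.025], [0, 0, -0.029], [0, 0, -0.033], [0, 0, -0.037], [0, 0, -0.042], [0, 0, -0.046], [0, 0, -0.05]]
```

Call:
play_rows(travel=[[0.037,0.023,0],[0.08,0.046,0],[0.122,0.069,0],[0.165,0.092,0],[0.207,0.115,0],[0.25,0.137,0],[0.292,0.16,0],[0.335,0.183,0],[0.377,0.206,0],[0.42,0.229,0],[0.462,0.252,0],[0.505,0.275,0]], rot=[[0,0,-0.004],[0,0,-0.008],[0,0,-0.012],[0,0,-0.017],[0,0,-0.021],[0,0,-0.025],[0,0,-0.029],[0,0,-0.033],[0,0,-0.037],[0,0,-0.042],[0,0,-0.046],[0,0,-0.05]], hand=[0.54,0.54,0.54,0.54,0.54,0.54,0.54,0.54,0.54,0.54,0.54,0.54])

```text
time: 12.6
tcp_pos: [0.5515, -0.0615, 0.0091]
tcp_rot: [1.393, 2.816, 0.0]
ft_force: [1.0, -1.3, -0.3]
opening: 0.0402
gripper_force: 0.9
```

```bash
python3 - <<'E'
from gate import *
gate();rack();where()
plan([W(-78+5*i,-1+.2*i,34+.7*i) for i in range(1,13)])
E
```

```text
gate 0.91 ang 97.3 r 0.233
rack top 0.42 [-30.   -3.7]
B [-109.3   44.1] A [-78.6  -1.5] tip 19.1 psi 34.0 tilt [ 0.  0. -1.] F [0.7 1.5 0.6] open 0.04026890076483436 t 12.9
a0 37.3 travel [[0.039, 0.021, 0.001], [0.072, 0.043, 0.001], [0.104, 0.065, 0.001], [0.137, 0.087, 0.001], [0.17, 0.109, 0.001], [0.202, 0.131, 0.001], [0.235, 0.154, 0.001], [0.268, 0.176, 0.001], [0.3, 0.198, 0.001], [0.333, 0.22, 0.001], [0.366, 0.242, 0.001], [0.398, 0.265, 0.001]] rot [[0, 0, -0.006], [0, 0, -0.012], [0, 0, -0.018], [0, 0, -0.023], [0, 0, -0.029], [0, 0, -0.035], [0, 0, -0.041], [0, 0, -0.047], [0, 0, -0.053], [0, 0, -0.058], [0, 0, -0.064], [0, 0, -0.07]]
```

Call:
play_rows(travel=[[0.039,0.021,0],[0.072,0.043,0],[0.104,0.065,0],[0.137,0.087,0],[0.17,0.109,0],[0.202,0.131,0],[0.235,0.154,0],[0.268,0.176,0],[0.3,0.198,0],[0.333,0.22,0],[0.366,0.242,0],[0.398,0.265,0]], rot=[[0,0,-0.006],[0,0,-0.012],[0,0,-0.018],[0,0,-0.023],[0,0,-0.029],[0,0,-0.035],[0,0,-0.041],[0,0,-0.047],[0,0,-0.053],[0,0,-0.058],[0,0,-0.064],[0,0,-0.07]], hand=[0.54,0.54,0.54,0.54,0.54,0.54,0.54,0.54,0.54,0.54,0.54,0.54])

```text
time: 13.9
tcp_pos: [0.5481, -0.0045, 0.0091]
tcp_rot: [1.182, 2.91, 0.0]
ft_force: [2.1, -2.1, 1.1]
opening: 0.0403
gripper_force: 1.7
```

```bash
python3 - <<'E'
from gate import *
gate();rack();where()
plan([W(-18+2.2*i,1+.1*i,42+.4*i) for i in range(1,13)])
E
```

```text
gate 0.86 ang 98.0 r 0.23
rack scene 0.51 [27.2  0.9]
B [-54.5  43. ] A [-17.4   2.4] tip 18.8 psi 42.4 tilt [-0.002  0.001 -1.   ] F [2.5 0.8 0.7] open 0.040014724641819 t 14.2
a0 45.7 travel [[0.002, 0.017, -0.001], [0.015, 0.029, -0.001], [0.027, 0.041, -0.001], [0.04, 0.052, -0.001], [0.052, 0.064, -0.001], [0.065, 0.076, -0.001], [0.077, 0.088, -0.001], [0.09, 0.1, -0.001], [0.102, 0.112, -0.001], [0.115, 0.123, -0.001], [0.127, 0.135, -0.001], [0.14, 0.147, -0.001]] rot [[0, 0, 0.0], [0, 0, -0.003], [0, 0, -0.007], [0, 0, -0.01], [0, 0, -0.013], [0, 0, -0.017], [0, 0, -0.02], [0, 0, -0.023], [0, 0, -0.027], [0, 0, -0.03], [0, 0, -0.033], [0, 0, -0.037]]
```

Call:
play_rows(travel=[[0.007,0.017,0],[0.017,0.029,0],[0.028,0.041,0],[0.04,0.052,0],[0.052,0.064,0],[0.065,0.076,0],[0.077,0.088,0],[0.09,0.1,0],[0.102,0.112,0],[0.115,0.123,0],[0.127,0.135,0],[0.14,0.147,0]], rot=[[0,0,0],[0,0,-0.003],[0,0,-0.007],[0,0,-0.01],[0,0,-0.013],[0,0,-0.017],[0,0,-0.02],[0,0,-0.023],[0,0,-0.027],[0,0,-0.03],[0,0,-0.033],[0,0,-0.037]], hand=[0.54,0.54,0.54,0.54,0.54,0.54,0.54,0.54,0.54,0.54,0.54,0.54])

```text
time: 15.2
tcp_pos: [0.5483, 0.0197, 0.0091]
tcp_rot: [1.069, 2.954, 0.0]
ft_force: [2.4, -2.2, -0.5]
opening: 0.0402
gripper_force: 1.5
```

```bash
python3 - <<'E'
from gate import *
im,d=gate();rack();where()
cv2.imwrite('pics/s7.png',cv2.resize(im[130:270,190:365],None,fx=4.2,fy=4.2,interpolation=cv2.INTER_CUBIC)[:,:,::-1])
plan([W(-2,4,47)])
E
```

```text
gate 0.88 ang 95.4 r 0.225
rack scene 0.73 [58.2  0.8]
B [-32.1  38.7] A [8.  1.1] tip 19.2 psi 46.8 tilt [ 0.  0. -1.] F [ 1.8  0.7 -0.1] open 0.039849486127314565 t 15.5
a0 50.1 travel [[-0.04, -0.077, 0.001]] rot [[0, 0, -0.001]]
```

View pics/s7.png

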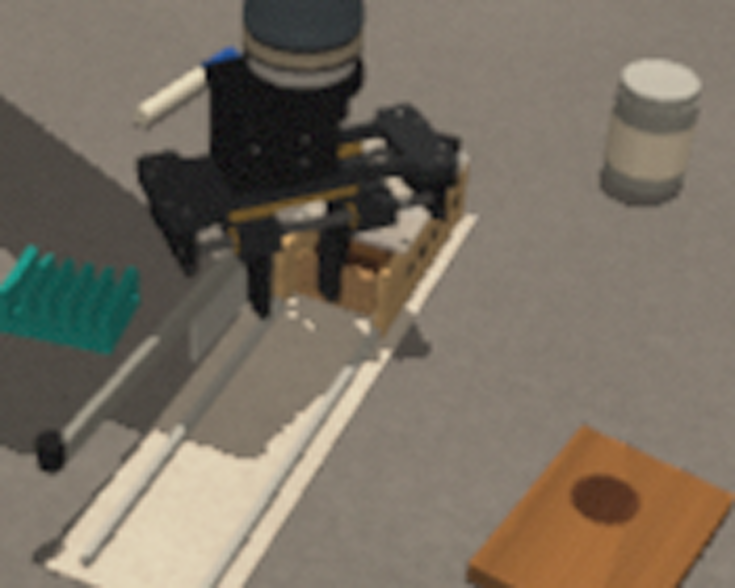

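The rack is inside at (365,280), with its rear about 18 mm past the mouth, and the gate is held open, end cap at (50,450). Next I'll back off and lift straight up.

Call:
play_rows(travel=[[-0.02,-0.04,0],[-0.04,-0.077,0],[-0.04,-0.077,0],[-0.04,-0.077,-0.15],[-0.04,-0.077,-0.35],[-0.04,-0.077,-0.6],[-0.04,-0.077,-0.85],[-0.04,-0.077,-1],[-0.04,-0.077,-1],[-0.04,-0.077,-1]], rot=[[0,0,0],[0,0,0],[0,0,0],[0,0,0],[0,0,0],[0,0,0],[0,0,0],[0,0,0],[0,0,0],[0,0,0]], hand=[0.54,0.54,0.54,0.54,0.54,0.54,0.54,0.54,0.54,0.54])

```text
time: 16.33
tcp_pos: [0.5451, 0.0092, 0.1296]
tcp_rot: [-1.071, -2.953, 0.0]
ft_force: [-0.2, 0.5, -0.1]
opening: 0.0399
gripper_force: 0.0
```

Call:
play_rows(travel=[[0,0,-0.3],[0,0,-0.6],[0,0,-0.8],[0,0,-0.8],[0,0,-0.8],[0,0,-0.8],[0,0,-0.8],[0,0,-0.8],[0,0,-0.8],[0,0,-0.8],[0,0,-0.8],[0,0,-0.8]], rot=[[0,0,0],[0,0,0],[0,0,0],[0,0,0],[0,0,0],[0,0,0],[0,0,0],[0,0,0],[0,0,0],[0,0,0],[0,0,0],[0,0,0]], hand=[0.54,0.54,0.54,0.54,0.54,0.54,0.54,0.54,0.54,0.54,0.54,0.54])

```text
time: 17.33
tcp_pos: [0.5458, 0.0094, 0.2248]
tcp_rot: [-1.07, -2.953, 0.0]
ft_force: [0.3, -0.2, 0.4]
opening: 0.0404
gripper_force: 0.0
```

Call:
play_rows(travel=[[0,0,0],[0,0,0],[0,0,0],[0,0,0],[0,0,0],[0,0,0],[0,0,0],[0,0,0],[0,0,0],[0,0,0],[0,0,0],[0,0,0]], rot=[[0,0,0],[0,0,0],[0,0,0],[0,0,0],[0,0,0],[0,0,0],[0,0,0],[0,0,0],[0,0,0],[0,0,0],[0,0,0],[0,0,0]], hand=[0.54,0.54,0.54,0.54,0.54,0.54,0.54,0.54,0.54,0.54,0.54,0.54])

```text
time: 18.33
tcp_pos: [0.5459, 0.0094, 0.2251]
tcp_rot: [1.07, 2.954, 0.0]
ft_force: [0.5, -0.4, -0.1]
opening: 0.0406
gripper_force: 0.0
```

```bash
python3 - <<'E'
from gate import *
im,d=gate();rack();where()
cv2.imwrite('pics/s8.png',cv2.resize(im[100:280,190:390],None,fx=3.3,fy=3.3,interpolation=cv2.INTER_CUBIC)[:,:,::-1])
E
```

```text
gate 0.88 ang -1.4 r 0.231
rack scene 0.4 [39.2 -0.3]
B [-42.4  41.7] A [-2.3  4.1] tip 235.1 psi 46.9 tilt [-0.  0. -1.] F [-0.1  0.2  0.3] open 0.04008152458173992 t 18.6333
```

```bash
python3 - <<'E'
from gate import *
for n in('scene','top'):
    im,d=viewer.capture(n);C=cal(n);F=192/np.tan(np.radians(C['vfov']/2));E=np.array(C['extrinsics'])
    v,u=np.mgrid[:384,:512];X=np.stack([(u-C['cx'])/F*d,(v-C['cy'])/F*d,d],-1);Wd=(X-E[:3,3])@E[:3,:3]
    c,s=np.cos(Q[2]),np.sin(Q[2]);D=Wd-[Q[0],Q[1],0];bx=c*D[...,0]+s*D[...,1];by=-s*D[...,0]+c*D[...,1]
    k=(bx>-.02)&(bx<.04)&(abs(by)<.026)&(d>0)
    for a in np.arange(-.02,.04,.005):
        kk=k&(bx>=a)&(bx<a+.005)
        if kk.sum(): print(n,round(a,3),kk.sum(),np.percentile(Wd[kk][:,2],[5,50,95]).round(3),np.median(im[kk],0))
    print('z',status.state()['time'])
E
```

```text
scene -0.02 108 [0.003 0.351 0.523] [50. 48. 46.]
scene -0.015 384 [0.006 0.058 0.507] [96. 92. 83.]
scene -0.01 263 [0.005 0.261 0.488] [72. 63. 50.]
scene -0.005 87 [0.003 0.295 0.522] [45. 46. 43.]
scene 0.0 42 [0.287 0.474 0.52 ] [43.5 44.  41.5]
scene 0.005 25 [0.314 0.517 0.524] [46. 50. 49.]
scene 0.01 30 [0.41  0.512 0.522] [44.  48.5 50. ]
scene 0.015 24 [0.339 0.428 0.521] [42.5 44.5 43. ]
scene 0.02 29 [0.337 0.349 0.52 ] [44. 46. 39.]
scene 0.025 34 [0.054 0.343 0.351] [50.  48.  39.5]
scene 0.03 60 [0.052 0.058 0.351] [130.5 118.5 103.5]
scene 0.035 45 [0.036 0.057 0.351] [71. 50. 45.]
z 18.6833
top -0.02 78 [0.559 0.579 0.582] [ 87.  96. 100.]
top -0.015 92 [0.562 0.579 0.583] [ 87.5  98.  101. ]
top -0.01 85 [0.562 0.578 0.582] [ 88.  97. 101.]
top -0.005 84 [0.562 0.579 0.583] [ 88.   99.  102.5]
top 0.0 93 [0.563 0.58  0.583] [ 89. 100. 104.]
top 0.005 103 [0.556 0.579 0.582] [ 90. 101. 105.]
top 0.01 100 [0.562 0.578 0.582] [74.  82.5 86.5]
top 0.015 112 [0.568 0.581 0.59 ] [75.  84.  87.5]
top 0.02 104 [0.571 0.584 0.595] [84.5 95.  98. ]
top 0.025 76 [0.573 0.589 0.595] [85. 96. 99.]
top 0.03 38 [0.576 0.591 0.596] [82.5 93.  97. ]
top 0.035 6 [0.187 0.576 0.595] [ 95. 100.  96.]
z 18.7333
```

Call:
play_rows(travel=[[-0.2,-0.25,0],[-0.4,-0.5,0],[-0.6,-0.75,0],[-0.8,-1,0],[-0.8,-1,0]], rot=[[0,0,0],[0,0,0],[0,0,0],[0,0,0],[0,0,0]], hand=[0.54,0.54,0.54,0.54,0.54])

```text
time: 19.15
tcp_pos: [0.5436, -0.1515, 0.2253]
tcp_rot: [1.077, 2.947, -0.006]
ft_force: [0.5, 0.3, -0.1]
opening: 0.0397
gripper_force: 0.0
```

Call:
play_rows(travel=[[-0.2,-0.25,0],[-0.4,-0.5,0],[-0.6,-0.75,0],[-0.8,-1,0],[-0.8,-1,0]], rot=[[0,0,0],[0,0,0],[0,0,0],[0,0,0],[0,0,0]], hand=[0.54,0.54,0.54,0.54,0.54])

```text
time: 19.57
tcp_pos: [0.5399, -0.3057, 0.2252]
tcp_rot: [1.077, 2.947, -0.008]
ft_force: [1.2, 0.5, 0.5]
opening: 0.0399
gripper_force: 0.0
```

Call:
play_rows(travel=[[-0.2,-0.25,0],[-0.4,-0.5,0],[-0.6,-0.75,0],[-0.8,-1,0],[-0.8,-1,0],[-0.8,-1,0],[-0.8,-1,0]], rot=[[0,0,0],[0,0,0],[0,0,0],[0,0,0],[0,0,0],[0,0,0],[0,0,0]], hand=[0.54,0.54,0.54,0.54,0.54,0.54,0.54])

```text
time: 20.15
tcp_pos: [0.5361, -0.4506, 0.2244]
tcp_rot: [-1.071, -2.952, -0.002]
ft_force: [0.4, 0.3, -0.1]
opening: 0.0397
gripper_force: 0.0
```

```bash
python3 - <<'E'
from gate import *
gate();rack()
for n in('top',):
    im,d=viewer.capture(n);C=cal(n);F=192/np.tan(np.radians(C['vfov']/2));E=np.array(C['extrinsics'])
    v,u=np.mgrid[:384,:512];X=np.stack([(u-C['cx'])/F*d,(v-C['cy'])/F*d,d],-1);Wd=(X-E[:3,3])@E[:3,:3]
    c,s=np.cos(Q[2]),np.sin(Q[2]);D=Wd-[Q[0],Q[1],0];bx=c*D[...,0]+s*D[...,1];by=-s*D[...,0]+c*D[...,1]
    k=(bx>-.02)&(bx<.035)&(abs(by)<.026)&(d>0)
    for a in np.arange(-.02,.035,.004):
        kk=k&(bx>=a)&(bx<a+.004)
        if kk.sum(): print(n,round(a,3),kk.sum(),np.percentile(Wd[kk][:,2],[5,50,95]).round(3),np.median(im[kk],0))
kk=(bx>-.04)&(bx<.02)&(by<-.06)&(by>-.2)&(Wd[...,2]>.05)&(Wd[...,2]<.08)&(d>0)
print('bar slope',np.polyfit(by[kk],bx[kk],1))
E
```

```text
gate 0.96 ang -0.5 r 0.231
rack scene 0.4 [48.4 -7.1]
rack top 0.47 [47.5 -2.3]
top -0.02 32 [-0.001  0.004  0.007] [148.  135.5 118.5]
top -0.016 22 [-0.     0.003  0.006] [152.5 139.5 122. ]
top -0.012 56 [0.002 0.048 0.071] [131. 120. 106.]
top -0.008 20 [0.065 0.068 0.071] [222.  214.  191.5]
top -0.004 6 [-0.001  0.003  0.004] [239.  228.5 205.5]
top 0.0 31 [0.001 0.004 0.008] [245. 234. 213.]
top 0.004 22 [0.002 0.005 0.008] [246. 236. 214.]
top 0.008 31 [0.001 0.005 0.009] [249. 238. 212.]
top 0.012 19 [0.    0.005 0.009] [149. 138. 120.]
top 0.016 49 [0.003 0.033 0.039] [120. 108.  93.]
top 0.02 26 [0.032 0.036 0.04 ] [225.5 164.  104.5]
top 0.024 19 [0.011 0.014 0.034] [167. 123.  77.]
top 0.028 37 [0.012 0.026 0.059] [129.  95.  60.]
top 0.032 35 [0.011 0.054 0.059] [196. 191. 175.]
bar slope [ 0.00395507 -0.00816257]
```

Rack's rear edge is about 17 mm inside the mouth, the gate is shut and the hand is clear.

```bash
python3 -c "
from plant import hand_in
print(hand_in())"
```

```text
the job is handed in; nothing more can be done
None
```

The wooden rack is in the drying box, its rear about 17 mm past the mouth; the gate has fallen shut behind it, the hand is clear, and the job was handed in at about 20 s (a first swing passed above the bar without touching it, because the fingertips really sat about 32 mm higher than stated).

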